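Dock a power supply for its load test

ROBOT

A 7-joint arm with a two-finger parallel gripper is mounted at the origin on a cart in front of the work surface, level with it; the furniture and walls round the work are solid. World frame = base frame: x ahead of the robot, y to its left, z up, the work surface at z = 0. Lengths are in m, angles in rad, forces in N, time in s.
With the tool pointing down it reaches from about 0.4 to 0.85 m from the base axis. Payload 10.4 kg.
Tool frame: the origin (TCP) lies at the very end of the fingers, on their centre line; the grasp point (between the pads) lies 19 mm behind it; z points along the fingers, y is the line along which they close (so a half turn about z gives the same grasp; the last joint's range is limited). The gripper opens to 85 mm and grips with 20 to 120 N. Pads are 22 mm wide; open, the fingers measure 114 mm over their backs; the gripper's body (76 mm by 85 mm) begins 54 mm behind the grasp point. The pads swing forward as they close: fully open they stand 13 mm farther back than shut.
Start: joints at [1.11, 0.332, -0.065, 1.46, 0.022, 1.35, -0.088], TCP at [0.265, -0.566, 0.231] pointing down, gripper open.
Joint ranges: [-2.6, 2.6], [-0.5, 2.12], [-1.47, 1.34], [0.16, 2.42], [-1.27, 4.41], [0.06, 2.06], [-2.6, 2.6]. Speed limits (rad/s): [2.22, 2.22, 2.79, 2.79, 3.14, 3.14, 3.14].

INTERFACE

Orientations are given as a unit quaternion [w, x, y, z].
In Python, from rig import robot, eyes, ticket gives the robot as it stands.
- The arm moves only by the tool jog_arm, never from a script. Its argument "moves" is a list of rows, each a list of 3 entries, a list of its own where there are three numbers: the shift along the tool's x, y, z in cm, then the turn, a rotation vector about the tool's x, y, z in rad, then the gripper command: -1 is fully open, 1 is shut, values between are in proportion. A call has 1 to 20 rows; each row is the pose to reach, as a shift and turn from the pose commanded when the call began, along the tool's axes at that moment; what a row does not reach only later rows make up. A row lasts 1/12 s, in which the tool goes at most 41.7 mm and 7.16 degrees, less where a joint would pass 70% of its speed; a pose out of reach is approached as far as the arm can. A call with a gripper value outside its range is refused whole. The fingers move at their own pace and stop on an object; the grip force is fixed at half the most. Time passes only in rows, so rows that repeat a pose let the fingers close. It gives the time, the measured TCP pose, the force, the opening and the grip force at its end, in the units of the state.
- robot.read_state(): the state, without advancing time (a new reading comes with each control period).
- eyes.grab_frame(name): name is "scene" or "top" or "wrist"; returns a dict with "img" (384x512x3 uint8, blue, green, red), "depth" (384x512 float32, m along the optical axis (not along the pixel's ray), 0 where there is no reading), "fx", "fy", "cx", "cy" (pixels), "rvec" (rotation vector, rad) and "tvec" (3), from world to camera coordinates, as OpenCV has them; the wrist camera has in their place "mount" (4x4, takes a point from camera to tool coordinates, whose origin is the TCP and whose axes are the flange's). Camera axes: x right, y down, z forward; pixel columns grow to the right and rows downward; lengths in m; the calibration is good to about 2 mm. A picture is of the moment at which its call begins: read the wrist's pose just before it.
- ticket.sign_off(): hands the job in; it is judged then, once.
The state is a dict: "time_s": time; "joint_positions": joint angles; "dq": joint speeds; "tau": joint torques, N m; "eef_pos": TCP position; "tool_rot": TCP orientation; "wrist_force": force on the tool from outside, world axes, zero at the start; "torque": the same for the moment, N m; "opening": finger opening in m; "finger_force": force on a finger pad.
Only numpy, scipy, OpenCV 4.12 (cv2) and the standard library are available. Lean on these libraries where they do the work, as an engineer would, in place of code of your own. Each camera call takes 0.05 s, during which the arm holds its last target. There are 200 camera calls.

TASK

Lock home the black power supply that lies in the bay of the load-test dock: with your fingertips push the red knob along its slot until the supply is pressed against the spring contacts at the far end, keep it forward round the corner, and push it fully into the side notch so that it stays locked when you let go. Only push the knob lightly, do not grip it; leave the supply lying in its bay, do not lift it, and do not disturb the loose parts beside the dock.

Things in the scene. Friction and masses are not known exactly. Their poses are not given: they have to be found in the camera images.
- test_dock: fixed load-test dock, 264 x 104 mm. Origin under its middle, on the bench; x points from the knob end to the contact block, y to the left of that. Blue gate plate at x -126 to -46, y -45 to 45, top z 44 mm, screw heads 3 mm high at y +-41; then the open bay with rails (z 26 mm); then the black contact block at x 102 to 130, highest point 61 mm. Slot 11 mm wide: a leg along +x, then a notch to +y
- knob: the red knob to be pushed: upright and round, 18 mm in diameter, z 48 to 76 mm above the bench; origin at its centre, z 62 mm. A steel collar 20 mm in diameter, z 45.5 to 48 mm, at its foot. Its 8 mm stem stands in the slot with 1.5 mm play on each side and cannot be lifted out. It moves with pusher along dock x and cross_slide along dock y
- slot_start (a point): middle of the slot where the stem stands when pushed fully back, on top of the gate plate; dock (-105, 0, 44) mm
- slot_corner (a point): middle of the slot at the corner, 40 mm along dock x from slot_start, on top of the gate plate. The stem can go about 1.5 mm farther before it meets the end of the leg
- notch_end (a point): middle of the slot at the end of the side notch, 14 mm along dock +y from slot_corner, on top of the gate plate. The stem can go about 1.5 mm farther before it meets the end of the notch
- pusher (a joint): travel of the knob and pusher carriage along dock x in m: 0 with the stem at slot_start, 0.040 at slot_corner; starts between 0 and 0.010. 1 N of friction, no spring of its own. Its face, at dock x -41 mm + this travel, pushes the supply by its rear end
- cross_slide (a joint): sideways travel of the knob along dock y in m: 0 in the long leg, 0.014 at notch_end; about 0.6 N of friction, no spring. Only at the corner can it leave 0 by more than the play; in the notch the stem cannot go back along x by more than the play
- contacts (a joint): how far the spring contacts at the far end are pressed in, in m: 0 when free, about 0.002 to 0.004 with the knob home in the notch, 0.008 at most. They push back on the supply with 2 N at 0 and 1 N more for each mm, and shove supply and pusher back by 4 to 6 mm if the knob is let go at the corner
- power_supply: black power supply brick, 44 x 99 x 30 mm, 0.2 to 0.3 kg, lying loose in the bay with its long side along dock x. Origin at the centre of its underside, 12 mm above the bench; its own y axis is its long axis and points along dock +x. It starts with its centre at dock x 22 to 30 mm, and ends near 47 mm when docked
- cap: loose black capacitor standing upright left of the dock, 18 mm in diameter, 32 mm high; origin at the centre of its foot. Leave it alone
- terminals: loose green terminal strip right of the dock, 14 x 52 x 17 mm; origin at the centre of its underside. Leave it alone
- screwdriver: small loose yellow screwdriver lying right of the dock, 120 mm long, 18 mm high; origin on the bench under its middle. Leave it alone
Mind the look-alikes: they are no part of the job. Leave any brown or purple look-alike of the power_supply alone.

How it is judged:
At the end, for the whole second after the job is handed in: the knob stands in the side notch (at least 9 mm of its 14 mm to the side, at least 36 of 40 mm along), the supply lies flat and straight in the bay and at rest, and holds the spring contacts pressed in by at least 1.5 mm (value of joint cross_slide above 0.009 m and value of joint pusher above 0.036 m and value of joint contacts above 0.0015 m and z of power_supply in the frame of test_dock below 0.015 m and angle between the y axis of power_supply and the x axis of test_dock, either way round below 0.1 rad and linear speed of power_supply below 0.01 m/s); the robot touches nothing.
It fails at once if the supply is lifted out of its bay (raised by more than 8 mm) (z of power_supply in the frame of test_dock above 0.02 m).
It fails at once if the knob is gripped or forced (more than 40 N between fingers and knob) (contact force between the fingers and knob above 40 N).
It fails at once if the capacitor is knocked over or shifted by more than 20 mm (distance of cap from where it was at the start of the episode above 0.02 m or angle between cap's own z axis and vertical above 0.5 rad).
It fails at once if the terminal strip is shifted by more than 20 mm (distance of terminals from where it was at the start of the episode above 0.02 m).
It fails at once if the screwdriver is shifted by more than 20 mm (distance of screwdriver from where it was at the start of the episode above 0.02 m).
It also fails if it takes over 35 s, if anything falls off the work surface, if the arm or the gripper's body presses on something with over 40 N, if the wrist force passes 120 N, or if a joint passes its speed limit or range.

## Working session

There is one attempt and no reset: what is moved stays moved. The work goes in short steps, Python scripts to look and compute and a tool call to move; the robot and the scene stay as the last step left them, time stands still between calls to the robot, and variables do not carry over. Pictures are saved under pics/ and viewed, at most 10 in all, crops included, and the job is handed in when it is done.

Besides the shell and the picture viewer there is one more tool, called after "Call:" in YAML: its name, and indented under it one key for each argument. jog_arm: Moves the arm, as the interface text tells. Its arguments: {"type":"object","properties":{"moves":{"type":"array"}},"required":["moves"]}

```bash
mkdir -p pics; ls; cat > h.py <<'E'
from rig import robot, eyes, ticket
import numpy as np, cv2
def grab(n,save=None):
    f=eyes.grab_frame(n)
    if save: cv2.imwrite('pics/'+save,f['img'])
    return f
def ray(f,u,v,z):
    "pixel -> world point at height z"
    R=cv2.Rodrigues(np.array(f['rvec'],float))[0]; t=np.array(f['tvec'],float).ravel()
    c=-R.T@t; d=R.T@np.array([(u-f['cx'])/f['fx'],(v-f['cy'])/f['fy'],1])
    return c+d*(z-c[2])/d[2]
def cloud(f):
    R=cv2.Rodrigues(np.array(f['rvec'],float))[0]; t=np.array(f['tvec'],float).ravel()
    v,u=np.mgrid[:384,:512]; d=f['depth']
    p=np.stack([(u-f['cx'])/f['fx']*d,(v-f['cy'])/f['fy']*d,d],-1)
    return (p-t)@R
E
python3 - <<'E'
from h import *
s=robot.read_state(); print(s)
a=grab('top','top0.png'); b=grab('scene','scene0.png')
cv2.imwrite('pics/both.png',cv2.resize(np.vstack([a['img'],b['img']]),(450,600*1)) if 0 else a['img'])
print(a['fx'],a['rvec'],a['tvec'])
E
```

```text
pics
{'time_s': 0.0, 'joint_positions': array([ 1.11040395,  0.33288588, -0.06469133,  1.46097261,  0.02162668,
        1.3498823 , -0.08850875]), 'dq': array([-0.00264393,  0.0002478 ,  0.00022691, -0.00050907, -0.00021869,
        0.00126037,  0.00033037]), 'tau': array([ 6.19480270e-04, -6.25455523e+01,  4.95471689e-02, -3.91601443e+01,
        1.61483197e-02,  9.90506349e-03, -8.43458952e-05]), 'eef_pos': array([ 0.26478258, -0.56571727,  0.23049223]), 'tool_rot': array([-6.96582826e-04,  9.76136335e-01,  2.17157384e-01, -2.04349090e-04]), 'wrist_force': array([ 0.20733767, -0.41714738,  0.26731889]), 'torque': array([ 0.01324872, -0.03026243, -0.00247897]), 'finger_force': 0.0, 'opening': 0.08546690188628385}
468.4760786926471 [ 2.17039865 -2.11482998  0.18687252] [0.00193347 0.54666784 0.89616746]
```

View pics/top0.png

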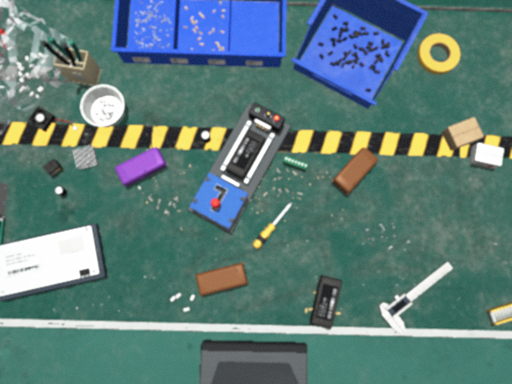

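View pics/scene0.png

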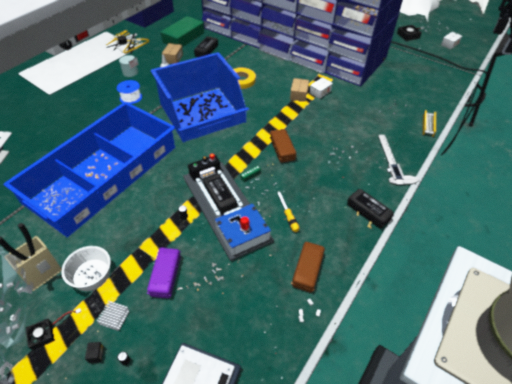

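The top view shows the dock from its blue gate plate (220,203) to the contact block (268,115), with the red knob at (215,203) on the plate. Possible mix-ups:
- **Knob:** the red dot on the contact block at (276,117).
- **Supply:** the brown bricks at (355,171) and (221,279), the purple brick at (140,166), and a black brick at (326,302) outside the dock.

The knob I want is the one on the blue plate. Next I'll check it in a close crop and measure.

```bash
python3 - <<'E'
from h import *
f=grab('top'); im=f['img']; hsv=cv2.cvtColor(im,cv2.COLOR_BGR2HSV)
cv2.imwrite('pics/crop.png',cv2.resize(im[95:260,170:330],None,fx=3.6,fy=3.6,interpolation=cv2.INTER_CUBIC))
P=cloud(f)
roi=np.zeros(im.shape[:2],bool); roi[160:240,180:260]=1
H,S,V=hsv[...,0],hsv[...,1],hsv[...,2]
red=roi&((H<8)|(H>172))&(S>150)&(V>80)
v,u=np.nonzero(red); print('red',len(u),u.mean(),v.mean(),u.min(),u.max(),v.min(),v.max())
z=P[red]; top=z[z[:,2]>.070]; print('z pct',np.percentile(z[:,2],[5,50,95]),'top mean',top.mean(0),len(top))
blue=roi&(H>100)&(H<125)&(S>120)
m=(blue|red).astype(np.uint8); m=cv2.morphologyEx(m,cv2.MORPH_CLOSE,np.ones((7,7)))
c=max(cv2.findContours(m,0,2)[0],key=cv2.contourArea)
print('plate z',np.percentile(P[blue][:,2],[5,50,95]))
w=np.array([ray(f,*p[0],.044)[:2] for p in c],np.float32)
print('rect',cv2.minAreaRect(w)); print(cv2.boxPoints(cv2.minAreaRect(w)))
# contact block / whole dock cloud above bench
roi2=np.zeros_like(roi); roi2[95:240,180:300]=1
q=roi2&(P[...,2]>.020)&(P[...,2]<.07)
n,l,st,_=cv2.connectedComponentsWithStats(q.astype(np.uint8)); k=1+st[1:,4].argmax()
pts=P[l==k][:,:2].astype(np.float32); print('dock',cv2.minAreaRect(pts),st[k])
E
```

```text
red 60 215.03333333333333 202.75 211 219 199 207
z pct [0.05909481 0.07541151 0.07875982] top mean [0.53028324 0.09392235 0.07550933] 53
plate z [0.04018534 0.0437833  0.04652819]
rect ((0.540579617023468, 0.08980661630630493), (0.09292697161436081, 0.08131227642297745), 62.760215759277344)
[[0.48316526 0.06710494]
 [0.55545986 0.02988705]
 [0.59799397 0.1125083 ]
 [0.5256994  0.14972618]]
dock ((0.5474697351455688, 0.08736849576234818), (0.09031933546066284, 0.09324841946363449), 62.75347900390625) [ 189  172   59   57 1878]
```

View pics/crop.png

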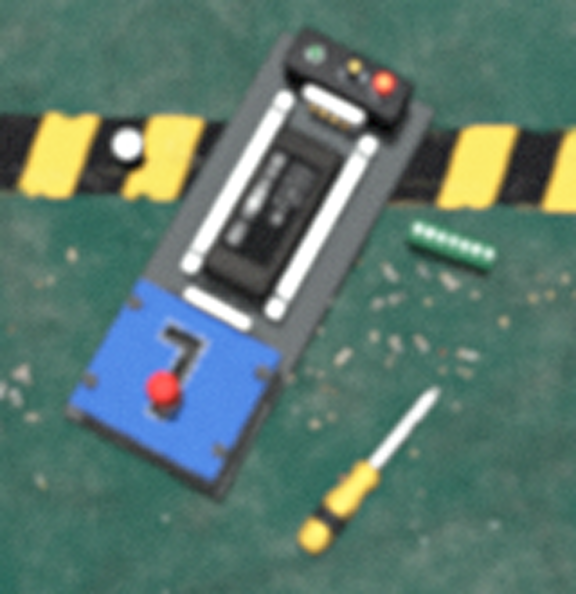

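The crop confirms it: a red knob stands on the blue plate at the lower end of the L slot. The notch opens to the left, and the black supply lies in the bay. Plate fit is 81 x 93 mm against 80 x 90 given, and the knob top is at 75.5 mm against 76. Dock x is at -27.2 deg, and the knob is at about (0.5305, 0.0943), so travel is about 8 mm.

I'll push with closed fingers. The flat face (tool +x) will be turned 35 deg from dock x towards +y, so one contact presses both forward and into the notch.

Call:
jog_arm:
  moves:
    - [[12,-12.5,0],[0,0,0.1],1]
    - [[24,-25,0],[0,0,0.2],1]
    - [[36,-37.5,0],[0,0,0.3],1]
    - [[47.8,-49.8,0],[0,0,0.3],1]
    - [[47.8,-49.8,0],[0,0,0.3],1]
    - [[47.8,-49.8,0],[0,0,0.3],1]
    - [[47.8,-49.8,0],[0,0,0.3],1]
    - [[47.8,-49.8,0],[0,0,0.3],1]
    - [[47.8,-49.8,0],[0,0,0.3],1]
    - [[47.8,-49.8,0],[0,0,0.3],1]
    - [[47.8,-49.8,0],[0,0,0.3],1]
    - [[47.8,-49.8,0],[0,0,0.3],1]
    - [[47.8,-49.8,0],[0,0,0.3],1]
    - [[47.8,-49.8,0],[0,0,0.3],1]
    - [[47.8,-49.8,0],[0,0,0.3],1]
    - [[47.8,-49.8,0],[0,0,0.3],1]
    - [[47.8,-49.8,0],[0,0,0.3],1]
    - [[47.8,-49.8,0],[0,0,0.3],1]
    - [[47.8,-49.8,0],[0,0,0.3],1]
    - [[47.8,-49.8,0],[0,0,0.3],1]

```text
time_s: 1.82
eef_pos: [0.4866, 0.0869, 0.231]
tool_rot: [0.0, 0.998, 0.069, -0.0]
wrist_force: [0.6, 0.5, 0.1]
opening: -0.0001
finger_force: 0.0
```

```bash
python3 - <<'E'
from h import *
from scipy.spatial.transform import Rotation as Ro
s=robot.read_state(); f=grab('wrist','w1.png')
R=Ro.from_quat(s['tool_rot'],scalar_first=True).as_matrix(); M=np.array(f['mount'])
im=f['img'];hsv=cv2.cvtColor(im,cv2.COLOR_BGR2HSV);H,S,V=[hsv[...,i] for i in range(3)]
v,u=np.mgrid[:384,:512]; d=f['depth']
p=np.stack([(u-f['cx'])/f['fx']*d,(v-f['cy'])/f['fy']*d,d],-1)@M[:3,:3].T+M[:3,3]
W=p@R.T+s['eef_pos']
red=((H<8)|(H>172))&(S>150)&(V>80)&(d>0)
n,l,st,c=cv2.connectedComponentsWithStats(red.astype(np.uint8))
for k in range(1,n):
  if st[k,4]>50:
    q=W[l==k]; t=q[q[:,2]>.073]; print(st[k],c[k],q.mean(0)); 
    if len(t): print('top',(t.max(0)+t.min(0))/2,np.ptp(t,0),len(t))
near=(np.abs(p[...,2])<.03)&(d>0)&(np.linalg.norm(p,axis=-1)<.06)
print(near.sum(), np.percentile(p[near],[1,99],axis=0) if near.any() else '')
blue=(H>100)&(H<125)&(S>120)&(np.abs(W[...,2]-.044)<.004)
n,l,st,c=cv2.connectedComponentsWithStats(blue.astype(np.uint8));k=1+st[1:,4].argmax()
print(st[k],cv2.minAreaRect(W[l==k][:,:2].astype(np.float32)))
print(np.round(cv2.boxPoints(cv2.minAreaRect(W[l==k][:,:2].astype(np.float32))),4))
E
```

```text
[245 118  18  19 247] [253.42105263 127.72469636] [0.53224243 0.09413897 0.07619395]
top [0.53252551 0.09404531 0.07601592] [0.01609122 0.01557574 0.00554715] 243
1670 [[ 0.00715829 -0.01322964 -0.02983989]
 [ 0.01244866  0.01329459 -0.00543414]]
[ 200   52  121  122 6212] ((0.541672945022583, 0.08949104696512222), (0.08968059718608856, 0.08013574033975601), 62.77338409423828)
[[0.4855 0.068 ]
 [0.5568 0.0313]
 [0.5978 0.111 ]
 [0.5266 0.1477]]
```

View pics/w1.png

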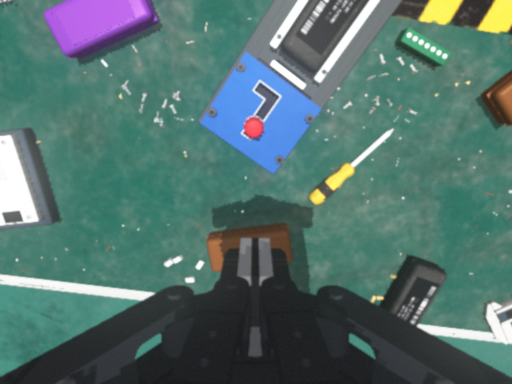

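The wrist view shows the knob at (253,128) on the plate, the notch opening up-left, and the shut fingers at (255,250). The plate now fits 89.7 x 80.1 mm, which matches. The knob is at (0.5324, 0.0941, 0.076), 46 mm ahead of the TCP along tool x. I'll descend behind it.

Call:
jog_arm:
  moves:
    - [[0,0,4],[0,0,0],1]
    - [[0,0,8],[0,0,0],1]
    - [[0,0,12],[0,0,0],1]
    - [[0,0,15],[0,0,0],1]
    - [[0,0,17.2],[0,0,0],1]
    - [[0,0,17.2],[0,0,0],1]
    - [[0,0,17.2],[0,0,0],1]
    - [[0,0,17.2],[0,0,0],1]
    - [[1,0,17.2],[0,0,0],1]
    - [[1.8,0,17.2],[0,0,0],1]
    - [[1.8,0,17.2],[0,0,0],1]
    - [[1.8,0,17.2],[0,0,0],1]
    - [[1.8,0,17.2],[0,0,0],1]

```text
time_s: 2.95
eef_pos: [0.5048, 0.0902, 0.0595]
tool_rot: [-0.0, 0.998, 0.069, 0.0]
wrist_force: [0.5, 0.1, 0.9]
opening: -0.0002
finger_force: 0.0
```

Call:
jog_arm:
  moves:
    - [[0.3,0,0],[0,0,0],1]
    - [[0.6,0,0],[0,0,0],1]
    - [[0.8,0.14,0],[0,0,0],1]
    - [[1.0,0.28,0],[0,0,0],1]
    - [[1.2,0.42,0],[0,0,0],1]
    - [[1.4,0.56,0],[0,0,0],1]
    - [[1.6,0.7,0],[0,0,0],1]
    - [[1.8,0.84,0],[0,0,0],1]
    - [[1.8,0.84,0],[0,0,0],1]
    - [[1.8,0.84,0],[0,0,0],1]

```text
time_s: 3.78
eef_pos: [0.5238, 0.0841, 0.0592]
tool_rot: [0.0, 0.998, 0.069, 0.0]
wrist_force: [-0.5, -0.9, 0.6]
opening: 0.0004
finger_force: 0.3
```

```bash
cat >> h.py <<'E'
from scipy.spatial.transform import Rotation as Ro
def look(save=None):
    s=robot.read_state(); f=grab('wrist',save)
    R=Ro.from_quat(s['tool_rot'],scalar_first=True).as_matrix(); M=np.array(f['mount'])
    hsv=cv2.cvtColor(f['img'],cv2.COLOR_BGR2HSV);H,S,V=[hsv[...,i] for i in range(3)]
    v,u=np.mgrid[:384,:512]; d=f['depth']
    p=np.stack([(u-f['cx'])/f['fx']*d,(v-f['cy'])/f['fy']*d,d],-1)@M[:3,:3].T+M[:3,3]
    W=p@R.T+s['eef_pos']
    a=np.deg2rad(-27.2); D=np.array([[np.cos(a),np.sin(a)],[-np.sin(a),np.cos(a)]])
    red=((H<8)|(H>172))&(S>150)&(V>80)&(d>0)&(W[...,2]>.073)&(W[...,2]<.08)
    n,l,st,c=cv2.connectedComponentsWithStats(red.astype(np.uint8))
    k=1+st[1:,4].argmax(); q=W[l==k]; m=(q.max(0)+q.min(0))/2
    r=D@(m[:2]-[.5417,.0895])*1000
    print('force',np.round(s['wrist_force'],1),'knob',m.round(4),st[k],'travel,side mm',r[0]+19,r[1])
    print('tcp dock',(D@(s['eef_pos'][:2]-[.5417,.0895])*1000)+[19,0])
E
python3 -c "
from h import *
look('w2.png')"
```

```text
force [-0.5 -0.9  0.6] knob [0.5446 0.0884 0.0758] [ 231  208   41   39 1067] travel,side mm 22.09875362616348 0.34455857800189416
tcp dock [  5.52384746 -13.03311748]
```

View pics/w2.png

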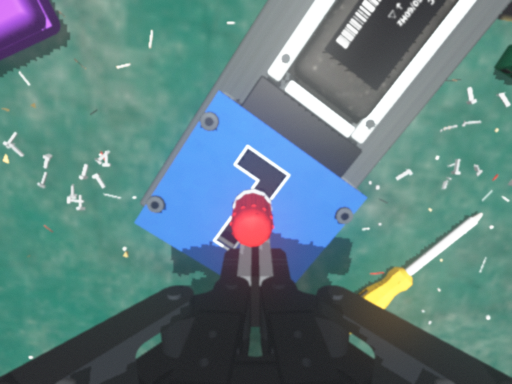

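The wrist view shows the knob at (252,225), pushed halfway along the leg with the finger face right behind it. Travel is 22 mm at low force. I'll push on to just past the corner.

Call:
jog_arm:
  moves:
    - [[0.25,0.17,0],[0,0,0],1]
    - [[0.5,0.35,0],[0,0,0],1]
    - [[0.75,0.52,0],[0,0,0],1]
    - [[1.0,0.7,0],[0,0,0],1]
    - [[1.25,0.87,0],[0,0,0],1]
    - [[1.4,0.98,0],[0,0,0],1]
    - [[1.5,1.05,0],[0,0,0],1]
    - [[1.5,1.05,0],[0,0,0],1]
    - [[1.5,1.05,0],[0,0,0],1]

```text
time_s: 4.58
eef_pos: [0.5393, 0.0764, 0.0591]
tool_rot: [-0.0, 0.998, 0.069, -0.001]
wrist_force: [-6.2, 2.8, 2.1]
opening: -0.0003
finger_force: 2.9
```

```bash
python3 -c "
from h import *
look('w3.png')"
```

```text
force [-6.2  2.8  2.1] knob [0.5595 0.0816 0.0758] [ 229  209   41   39 1028] travel,side mm 38.41697345030133 1.0684649709215719
tcp dock [ 22.87065731 -12.77753082]
```

Call:
jog_arm:
  moves:
    - [[0.1,0.07,0],[0,0,0],1]
    - [[0.2,0.14,0],[0,0,0],1]
    - [[0.25,0.17,0],[0,0,0],1]
    - [[0.4,-0.03,0],[0,0,0],1]
    - [[0.54,-0.24,0],[0,0,0],1]
    - [[0.68,-0.45,0],[0,0,0],1]
    - [[0.68,-0.45,0],[0,0,0],1]
    - [[0.68,-0.45,0],[0,0,0],1]

```text
time_s: 5.3
eef_pos: [0.5451, 0.0822, 0.059]
tool_rot: [-0.0, 0.998, 0.069, -0.001]
wrist_force: [-6.8, 3.6, 2.9]
opening: -0.0001
finger_force: 3.1
```

```bash
python3 -c "
from h import *
look('w4.png')"
```

```text
force [-6.8  3.6  2.9] knob [0.5651 0.0886 0.0758] [ 227  210   40   38 1107] travel,side mm 40.219670429982784 9.843689717162972
tcp dock [25.39810865 -4.93509086]
```

The knob is in the notch: travel 40.2 mm, side 9.8 mm. I'll push the rest of the way in.

Call:
jog_arm:
  moves:
    - [[0.1,-0.14,0],[0,0,0],1]
    - [[0.2,-0.28,0],[0,0,0],1]
    - [[0.3,-0.42,0],[0,0,0],1]
    - [[0.34,-0.5,0],[0,0,0],1]
    - [[0.34,-0.5,0],[0,0,0],1]
    - [[0.34,-0.5,0],[0,0,0],1]

```text
time_s: 5.85
eef_pos: [0.5478, 0.0872, 0.0589]
tool_rot: [-0.0, 0.998, 0.069, -0.001]
wrist_force: [-7.0, 3.1, 2.4]
opening: 0.0
finger_force: 3.3
```

```bash
python3 -c "
from h import *
look('w5.png')"
```

```text
force [-7.   3.1  2.4] knob [0.568  0.0938 0.0757] [ 225  209   42   39 1153] travel,side mm 40.39472006637799 15.840374040355549
tcp dock [25.49795302  0.76426111]
```

The knob is fully in the notch. I'll back straight away along dock -x, then rise and check.

Call:
jog_arm:
  moves:
    - [[-0.16,-0.11,0],[0,0,0],1]
    - [[-0.33,-0.23,0],[0,0,0],1]
    - [[-0.8,-0.57,0],[0,0,0],1]
    - [[-1.6,-1.15,0],[0,0,0],1]
    - [[-2.5,-1.7,0],[0,0,0],1]
    - [[-2.5,-1.7,-3],[0,0,0],1]
    - [[-2.5,-1.7,-7],[0,0,0],1]
    - [[-2.5,-1.7,-11],[0,0,0],1]
    - [[-2.5,-1.7,-11],[0,0,0],1]
    - [[-2.5,-1.7,-11],[0,0,0],1]
    - [[-2.5,-1.7,-11],[0,0,0],1]

```text
time_s: 6.82
eef_pos: [0.5209, 0.1002, 0.1691]
tool_rot: [0.0, 0.998, 0.069, 0.0]
wrist_force: [-0.8, 0.2, -0.2]
opening: -0.0
finger_force: 0.0
```

```bash
python3 -c "
from h import *
look('w6.png')"
```

```text
force [-0.8  0.2 -0.2] knob [0.5664 0.0944 0.0758] [260 127  23  24 307] travel,side mm 38.75780568392427 15.646077088125516
tcp dock [-4.34512418  0.01757644]
```

View pics/w6.png

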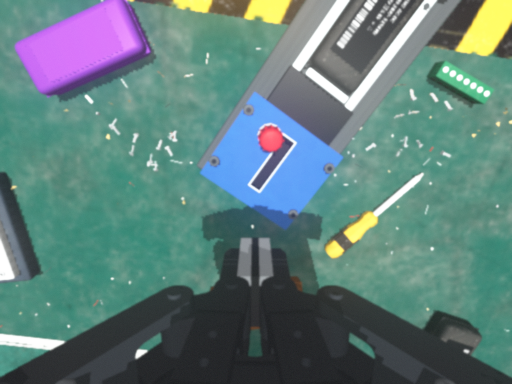

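The wrist view shows the knob at (270,138), in the side notch. It has stayed locked after release, at travel 38.8 mm and side 15.6 mm. The supply is flat against the pusher, and the terminals and screwdriver haven't moved.

```bash
python3 -c "
from h import *
print(ticket.sign_off())"
```

```text
the job is handed in; nothing more can be done
None
```

The job is handed in: I measured the red knob locked in the side notch after letting go (about 38.8 mm along, 15.6 mm to the side), and the supply looked flat and held forward, though I couldn't measure the contact travel directly and `ticket.sign_off()` gave no verdict.

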